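# Sound-check two counter bells in the props store

### The job

A show wants to hear two of the three counter bells on the props table. With the fingertips, gently press the plunger of the smallest bell down until it rings and let it come back up, then do the same with the largest bell. Leave the middle-sized bell and the other props alone, do not lift or shove any bell, and finish with the hand clear of everything.

Things in the scene. Friction and masses are not known exactly. Their poses are not given: they have to be found in the camera images.
- bell_small: The smallest of three counter bells alike in shape and material: a loose round bell, plain steel dome 60 mm in diameter on a thin black foot, dome apex 34 mm above the table, with a push plunger (steel stem, black cap) sticking out of the top. Origin: centre of the underside; z up.
- top_small (a point): Centre of the top face of that bell's plunger cap, a flat disc 18 mm in diameter; 50 mm above the table at rest (16 mm above the dome's apex), on the bell's vertical axis. It goes down with the plunger.
- plunger_small (a joint): That plunger's travel in m: 0 up at rest, grows as it is pressed straight down, stop at 0.008. The bell rings beyond 0.0045. A spring pushes it back up: about 1 N to start, 3.6 N at 0.0045, 5.7 N at the stop.
- bell_medium: The middle-sized of three counter bells alike in shape and material: a loose round bell, plain steel dome 85 mm in diameter on a thin black foot, dome apex 46 mm above the table, with a push plunger (steel stem, black cap) sticking out of the top. Origin: centre of the underside; z up.
- top_medium (a point): Centre of the top face of that bell's plunger cap, a flat disc 20 mm in diameter; 62 mm above the table at rest (16 mm above the dome's apex), on the bell's vertical axis. It goes down with the plunger.
- plunger_medium (a joint): That plunger's travel in m: 0 up at rest, grows as it is pressed straight down, stop at 0.008. The bell rings beyond 0.0045. A spring pushes it back up: about 1 N to start, 3.6 N at 0.0045, 5.7 N at the stop.
- bell_large: The largest of three counter bells alike in shape and material: a loose round bell, plain steel dome 115 mm in diameter on a thin black foot, dome apex 60 mm above the table, with a push plunger (steel stem, black cap) sticking out of the top. Origin: centre of the underside; z up.
- top_large (a point): Centre of the top face of that bell's plunger cap, a flat disc 24 mm in diameter; 76 mm above the table at rest (16 mm above the dome's apex), on the bell's vertical axis. It goes down with the plunger.
- plunger_large (a joint): That plunger's travel in m: 0 up at rest, grows as it is pressed straight down, stop at 0.008. The bell rings beyond 0.0045. A spring pushes it back up: about 1 N to start, 3.6 N at 0.0045, 5.7 N at the stop.
- candlestick: Loose brass candlestick, 115 mm tall, foot 68 mm in diameter, beyond the bells. Bystander. Origin: centre of the underside.
- vase: Loose blue ceramic vase, 110 mm tall, 76 mm in diameter, beyond the bells. Bystander. Origin: centre of the underside.
- trinket_box: Loose closed wooden trinket box, 64 x 94 mm, 36 mm tall, beyond the bells. Bystander. Origin: centre of the underside.
Mind the look-alikes: they are no part of the job. What is shaped like the bell_large but green, purple or turquoise is not meant.

How it is judged:
On the way, in this order (a step that is already met when the one before it is completed fails the run):
1. the smallest bell's plunger is pressed by the fingers past the ringing point (4.5 mm), the largest bell's not (value of joint plunger_small above 0.0045 m and contact force between the fingers and bell_small above 0.5 N and value of joint plunger_large below 0.0015 m), for 0.05 s.
2. the smallest bell's plunger is back up (value of joint plunger_small below 0.0015 m), for 0.1 s.
3. the largest bell's plunger is pressed by the fingers past the ringing point (4.5 mm) (value of joint plunger_large above 0.0045 m and contact force between the fingers and bell_large above 0.5 N and value of joint plunger_small below 0.0015 m), for 0.05 s.
4. the largest bell's plunger is back up (value of joint plunger_large below 0.0015 m), for 0.1 s.
At the end, for the whole second after the job is handed in: All three plungers are up (within 1.5 mm); the smallest and largest bells stand upright on the table within 20 mm of where they began, the middle-sized one within 10 mm, and candlestick, vase and trinket box upright within 15 mm of theirs (value of joint each of plunger_small, plunger_medium, plunger_large below 0.0015 m and distance of each of bell_small, bell_large from where it was at the start of the episode below 0.02 m and distance of bell_medium from where it was at the start of the episode below 0.01 m and height (world z) of each of bell_small, bell_medium, bell_large below 0.004 m and angle between each of bell_small, bell_medium, bell_large's own z axis and vertical below 0.06 rad and linear speed of each of bell_small, bell_medium, bell_large below 0.02 m/s and distance of each of candlestick, vase, trinket_box from where it was at the start of the episode below 0.015 m and angle between each of candlestick, vase, trinket_box's own z axis and vertical below 0.15 rad); the robot touches nothing.
It fails at once if the small bell is lifted, tipped or shoved more than 20 mm (height (world z) of bell_small above 0.008 m or angle between bell_small's own z axis and vertical above 0.2 rad or distance of bell_small from where it was at the start of the episode above 0.02 m).
It fails at once if the large bell is lifted, tipped or shoved more than 20 mm (height (world z) of bell_large above 0.008 m or angle between bell_large's own z axis and vertical above 0.2 rad or distance of bell_large from where it was at the start of the episode above 0.02 m).
It fails at once if the middle-sized bell is pressed, or moved more than 10 mm (value of joint plunger_medium above 0.0025 m or distance of bell_medium from where it was at the start of the episode above 0.01 m).
It fails at once if a bell is pressed harder than 25 N (contact force between any of the arm, the fingers and bell_small above 25 N or contact force between any of the arm, the fingers and bell_medium above 25 N or contact force between any of the arm, the fingers and bell_large above 25 N).
It fails at once if a bystander (candlestick, vase, trinket box) is moved more than 15 mm (distance of any of candlestick, vase, trinket_box from where it was at the start of the episode above 0.015 m).
It also fails if it takes over 48 s, if anything falls off the work surface, if the arm or the gripper's body presses on something with over 40 N, if the wrist force passes 120 N, or if a joint passes its speed limit or range.

### The arm

A 6-joint arm with a two-finger parallel gripper is mounted at the origin on the work surface. World frame = base frame: x ahead of the robot, y to its left, z up, the work surface at z = 0. Lengths are in m, angles in rad, forces in N, time in s.
With the tool pointing down it reaches from about 0.225 to 0.725 m from the base axis. Payload 3.1 kg.
Tool frame: the origin (TCP) lies between the finger pads; the fingertips stand 25 mm ahead of it and the grasp point (between the pads) lies 6 mm ahead of it (ctrl.tcp_to_tips is the distance from the TCP to the fingertips, in m); z points along the fingers, y is the direction in which the jaws open and shut (so a half turn about z gives the same grasp; the last joint's range is limited). The gripper opens to 85 mm and grips with 20 to 120 N. Pads are 22 mm wide; open, the fingers measure 114 mm over their backs; the gripper's body (76 mm by 85 mm) begins 54 mm behind the grasp point. The pads swing forward as they close: fully open they stand 13 mm farther back than shut.
Start: joints at [0.979, 0.048, 0.099, 1.622, 0, 1.443], TCP at [0.235, 0.47, 0.256] pointing down, gripper open.
Joint ranges: [-2.91, 2.91], [-0.99, 1.94], [-1.21, 1.42], [-2.12, 2.29], [-1.49, 1.47], [-3.14, 3.14]. Speed limits (rad/s): [2.79, 2.79, 3.14, 3.14, 3.14, 3.14].

### API

Orientations are given as a unit quaternion [w, x, y, z].
In Python, from rig import ctrl gives the robot as it stands.
- The arm moves only by the tool arm_command, never from a script. Its argument "series" is a list of rows, each a list of 3 entries, a list of its own where there are three numbers: the turn, a rotation vector about the world's x, y, z in units of 6 degrees (1.0 is 6 degrees), then the shift along the world's x, y, z in units of 50 mm (1.0 is 50 mm), then the opening, from 0 (shut) to 1 (fully open). A call has 1 to 5 rows; each row shifts and turns the commanded pose from where the row before left it; what a row does not reach is not made up. A row lasts 1/10 s, in which the tool goes at most 50 mm and 8.59 degrees, less where a joint would pass 70% of its speed; a pose out of reach is approached as far as the arm can. A call is refused whole if a number of a shift passes 1 or a number of a turn 1, either way. A call with a gripper value outside its range is refused whole. The fingers move at their own pace and stop on an object; the grip force is fixed at half the most. Time passes only in rows, so rows that do not move let the fingers close. It gives the time, the measured TCP pose, the force and the opening at its end, in the units of the state.
- ctrl.get_obs(): the state, without advancing time (a new reading comes with each control period).
- ctrl.get_image(name): name is "side" or "top" or "wrist"; returns the picture (384x512x3 uint8, red, green, blue); there is no depth.
- ctrl.camera_params(name): a dict with "fov_y" (degrees; the focal length in pixels is half the picture's height over the tangent of half this angle, whatever the lens; pixels are square), "cx", "cy" (the principal point, pixels), "rvec" (rotation vector, rad) and "tvec" (3), from world to camera coordinates, as OpenCV has them; the wrist camera has in their place "T_tool_cam" (4x4, takes a point from camera to tool coordinates, whose origin is the TCP and whose axes are the flange's). Camera axes: x right, y down, z forward; pixel columns grow to the right and rows downward; lengths in m; the calibration is good to about 2 mm. A picture is of the moment at which its call begins: read the wrist's pose just before it. camera_params takes no time and is no camera call.
- ctrl.hand_in(): hands the job in, once; it reports no verdict.
The state is a dict: "t": time; "joints": joint angles; "joint_velocities": joint speeds; "tau": joint torques, N m; "eef_pos": TCP position; "eef_rot": TCP orientation; "force": force on the tool from outside, world axes, zero at the start; "moment": the same for the moment, N m; "width": finger opening in m.
Only numpy, scipy, OpenCV 4.12 (cv2) and the standard library are available. Lean on these libraries where they do the work, as an engineer would, in place of code of your own. Each camera call takes 0.05 s, during which the arm holds its last target. There are 200 camera calls.

## Working session

There is one attempt and no reset: what is moved stays moved. The work goes in short steps, Python scripts to look and compute and a tool call to move; the robot and the scene stay as the last step left them, time stands still between calls to the robot, and variables do not carry over. Pictures are saved under pics/ and viewed, about 8 in all and at most 12, crops included, and the job is handed in when it is done.

Besides the shell and the picture viewer there is one more tool, called after "Request:" by a JSON object that holds its "fn" and its "kwargs", one argument or row to a line. arm_command: Moves the arm, as the interface text tells. Its arguments: {"type":"object","properties":{"series":{"type":"array"}},"required":["series"]}

```bash
mkdir -p pics
cat > h.py <<'E'
import numpy as np, cv2
from rig import ctrl
def ray(n,uv):
    p=ctrl.camera_params(n); f=192/np.tan(np.radians(p["fov_y"])/2)
    R=cv2.Rodrigues(np.array(p["rvec"],float))[0]; t=np.array(p["tvec"],float).ravel()
    d=R.T@np.array([(uv[0]-p["cx"])/f,(uv[1]-p["cy"])/f,1]); return -R.T@t,d
def plane(n,uv,z):
    c,d=ray(n,uv); return c+d*(z-c[2])/d[2]
def save(n,f):
    im=cv2.cvtColor(ctrl.get_image(n),cv2.COLOR_RGB2BGR); cv2.imwrite("pics/"+f,im); return im
E
python3 - <<'E'
from h import *
a=save("top","t0.png"); b=save("side","s0.png")
print(ctrl.get_obs()); print({k:ctrl.camera_params("top")[k] for k in("fov_y","cx","cy")},list(ctrl.camera_params("top")),ray("top",(256,192)),ray("side",(256,192)),ctrl.tcp_to_tips)
E
```

```text
{'t': 0.1, 'joints': array([9.79246323e-01, 4.87138946e-02, 9.77260831e-02, 1.62198534e+00,
       6.31931192e-06, 1.44301082e+00]), 'joint_velocities': array([ 0.00116102, -0.00209457,  0.00271403, -0.00042205,  0.00084512,
        0.00115485]), 'tau': array([ 1.76021080e-03, -3.39851367e+01,  3.20936108e+01,  1.58266764e-02,
       -8.93877177e-05,  6.73745816e-06]), 'eef_pos': array([0.23456335, 0.4691264 , 0.25520054]), 'eef_rot': array([-3.86038008e-04,  2.29809669e-01,  9.73234983e-01, -1.01765521e-03]), 'force': array([ 0.0015409 , -0.47373394, -0.9328839 ]), 'moment': array([0.00248099, 0.04132587, 0.02577227]), 'width': 0.08533742327213975}
{'fov_y': 54.897645013657396, 'cx': 258.2964035884714, 'cy': 185.87933087927854} ['fov_y', 'cx', 'cy', 'rvec', 'tvec'] (array([0.35887515, 0.11353106, 1.3300937 ]), array([ 0.12219716, -0.01206075, -0.99259014])) (array([-0.079959  , -0.87975481,  1.20679046]), array([ 0.36364376,  0.6127822 , -0.70169891])) 0.025
```

View pics/t0.png

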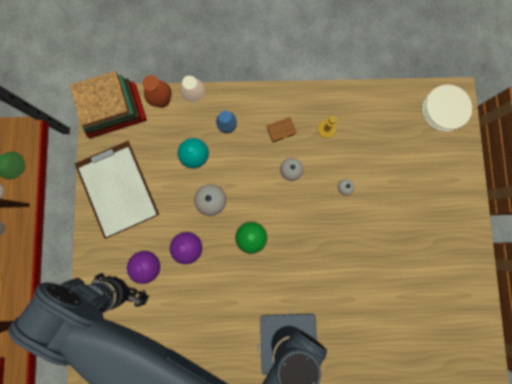

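View pics/s0.png

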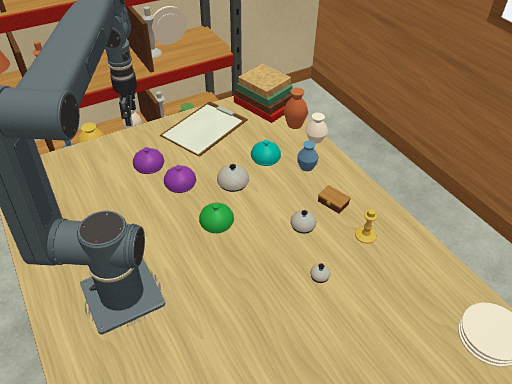

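The top view shows three steel bells: small at (346,187), medium at (291,169) and large at (210,199). The green (251,237), purple (186,247) and (143,267), and turquoise (193,153) domes are look-alikes, so I leave them out. Next I locate the caps and confirm with a crop.

Run:
```python
from h import *
t=cv2.imread("pics/t0.png"); s=cv2.imread("pics/s0.png")
def cap(im,c,r):
    g=cv2.cvtColor(im,cv2.COLOR_BGR2GRAY).astype(float)
    x,y=c; w=g[y-r:y+r+1,x-r:x+r+1]; k=np.clip(95-w,0,None); yy,xx=np.mgrid[y-r:y+r+1,x-r:x+r+1]
    return np.array([(k*xx).sum(),(k*yy).sum()])/max(k.sum(),1e-6),int((k>0).sum())
for n,ct,rt,cs,rs,z in(("small",(346,187),4,(320,266),5,.05),("medium",(291,168),5,(304,213),5,.062),("large",(209,198),6,(233,167),6,.076)):
    a,na=cap(t,ct,rt); b,nb=cap(s,cs,rs)
    # two-ray midpoint
    c1,d1=ray("top",a); c2,d2=ray("side",b); k=np.linalg.lstsq(np.c_[d1,-d2],c2-c1,rcond=None)[0]
    p1=c1+d1*k[0];p2=c2+d2*k[1]
    print(n,a.round(1),na,b.round(1),nb,"top",plane("top",a,z).round(4),"side",plane("side",b,z-.003).round(4),"tri",((p1+p2)/2).round(4),"gap",np.linalg.norm(p1-p2).round(4))
o=np.vstack([cv2.resize(t[140:230,180:380],None,fx=3.5,fy=3.5,interpolation=2),cv2.resize(s[150:290,210:350],(700,280))]) if 0 else np.hstack([cv2.resize(t[140:230,190:370],(540,270)),cv2.resize(s[150:290,205:335],(251,270))])
cv2.imwrite("pics/c0.png",o)
```

```text
small [347.7 185.6] 13 [320.7 266.2] 25 top [ 0.5312 -0.2243  0.05  ] side [ 0.5319 -0.2273  0.047 ] tri [ 0.5324 -0.226   0.0449] gap 0.0012
medium [292.3 166.6] 15 [303.9 212.5] 27 top [ 0.6014 -0.0311  0.062 ] side [ 0.6022 -0.0335  0.059 ] tri [ 0.6028 -0.0319  0.0571] gap 0.0011
large [207.7 197.8] 28 [232.2 166.4] 28 top [0.4975 0.2633 0.076 ] side [0.4988 0.2609 0.073 ] tri [0.499  0.2635 0.0707] gap 0.002
```

View pics/c0.png

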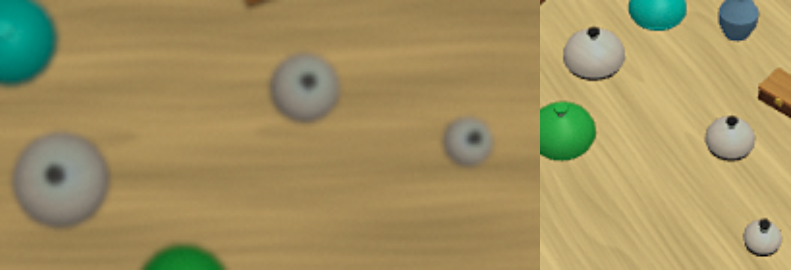

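Both views agree to about 3 mm and the crop confirms the sizes. Small is at (0.532, -0.226) and large at (0.498, 0.262). I'll shut the gripper and travel high to the small bell.

Request:
{"fn": "arm_command", "kwargs": {
  "series": [
    [[0,0,0],[0.3,-0.7,0],0],
    [[0,0,0],[0.3,-0.7,0],0],
    [[0,0,0],[0.3,-0.7,0],0],
    [[0,0,0],[0.3,-0.7,0],0],
    [[0,0,0],[0.3,-0.7,0],0]
  ]
}}

```text
t: 0.6
eef_pos: [0.3099, 0.293, 0.2557]
eef_rot: [-0.0, 0.23, 0.973, -0.0]
force: [0.9, -0.1, 1.1]
width: 0.0123
```

Request:
{"fn": "arm_command", "kwargs": {
  "series": [
    [[0,0,0],[0.3,-0.7,0],0],
    [[0,0,0],[0.3,-0.7,0],0],
    [[0,0,0],[0.3,-0.7,0],0],
    [[0,0,0],[0.3,-0.7,0],0],
    [[0,0,0],[0.3,-0.7,0],0]
  ]
}}

```text
t: 1.1
eef_pos: [0.385, 0.118, 0.2559]
eef_rot: [-0.0, 0.23, 0.973, -0.0]
force: [0.7, 0.8, -0.1]
width: 0.0003
```

Request:
{"fn": "arm_command", "kwargs": {
  "series": [
    [[0,0,0],[0.3,-0.7,0],0],
    [[0,0,0],[0.3,-0.7,0],0],
    [[0,0,0],[0.3,-0.7,0],0],
    [[0,0,0],[0.3,-0.7,0],0],
    [[0,0,0],[0.3,-0.7,0],0]
  ]
}}

```text
t: 1.6
eef_pos: [0.46, -0.057, 0.2558]
eef_rot: [-0.0, 0.23, 0.973, 0.0]
force: [-0.1, -0.1, 0.4]
width: -0.0002
```

Request:
{"fn": "arm_command", "kwargs": {
  "series": [
    [[0,0,0],[0.3,-0.7,0],0],
    [[0,0,0],[0.3,-0.7,0],0],
    [[0,0,0],[0.3,-0.7,0],0],
    [[0,0,0],[0.3,-0.7,0],0],
    [[0,0,0],[0,0,0],0]
  ]
}}

```text
t: 2.1
eef_pos: [0.5205, -0.1994, 0.2539]
eef_rot: [-0.001, 0.232, 0.973, -0.0]
force: [-0.3, 0.6, -0.8]
width: 0.0002
```

Request:
{"fn": "arm_command", "kwargs": {
  "series": [
    [[0,0,0],[0.23,-0.53,0],0],
    [[0,0,0],[0,0,-0.9],0],
    [[0,0,0],[0,0,-0.9],0],
    [[0,0,0],[0,0,-0.9],0],
    [[0,0,0],[0,0,0],0]
  ]
}}

```text
t: 2.6
eef_pos: [0.5239, -0.2173, 0.1106]
eef_rot: [-0.01, 0.23, 0.973, 0.003]
force: [-1.2, 1.2, -1.8]
width: 0.0002
```

Run:
```python
from h import *
print(ctrl.get_obs()["eef_pos"],ctrl.get_obs()["force"],ctrl.get_obs()["width"])
s=save("side","s1.png"); w=save("wrist","w1.png")
cv2.imwrite("pics/c1.png",np.hstack([cv2.resize(s[200:300,270:370],(400,400)),cv2.resize(w,(400,300))[:, :] if 0 else cv2.copyMakeBorder(cv2.resize(w,(400,300)),0,100,0,0,0)]))
```

```text
[ 0.52390182 -0.21733323  0.11063458] [-1.16432825  1.16919296 -1.75381434] 0.00015827606657655688
```

View pics/c1.png

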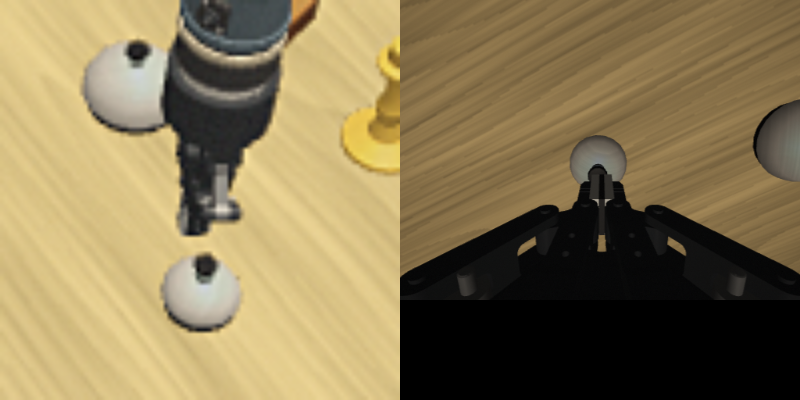

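The side crop shows the shut fingertips just above the small bell's cap. The wrist view has the cap ahead of the tips, roughly in line with them. I'll let the arm settle and re-read the pose.

Request:
{"fn": "arm_command", "kwargs": {
  "series": [
    [[0,0,0],[0,0,0],0],
    [[0,0,0],[0,0,0],0]
  ]
}}

```text
t: 2.9
eef_pos: [0.5341, -0.2233, 0.1261]
eef_rot: [0.004, 0.23, 0.973, -0.001]
force: [0.3, 0.2, -0.1]
width: -0.0003
```

Run:
```python
from h import *
from scipy.spatial.transform import Rotation as R
# wrist check: cap position on plane z=.05
for _ in range(1):
    o=ctrl.get_obs(); w=save("wrist","w2.png")
    q=o["eef_rot"]; T=np.eye(4); T[:3,:3]=R.from_quat(np.r_[q[1:],q[0]]).as_matrix(); T[:3,3]=o["eef_pos"]
    p=ctrl.camera_params("wrist"); M=T@np.array(p["T_tool_cam"]); f=192/np.tan(np.radians(p["fov_y"])/2)
    print(o["eef_pos"],q,o["force"])
    Mi=np.linalg.inv(M)
    def pr(P): c=Mi@np.r_[P,1]; return (f*c[0]/c[2]+p["cx"],f*c[1]/c[2]+p["cy"])
    print("cap pred",pr([.532,-.226,.05]),"tip",pr((T@[0,0,.025,1])[:3]),"tip drop",pr([*o["eef_pos"][:2],.05]))
    for uv in (pr([.532,-.226,.05]),): cv2.drawMarker(w,tuple(int(round(v)) for v in uv),(0,0,255),0,8)
    cv2.imwrite("pics/c2.png",cv2.resize(w[140:290,170:330],(640,600)))
```

```text
[ 0.53412323 -0.22333458  0.12606028] [ 0.00396395  0.22972191  0.97324759 -0.00111916] [ 0.27353982  0.15996632 -0.05681411]
cap pred (np.float64(252.56672936698766), np.float64(207.19916214110688)) tip (np.float64(256.9645931598723), np.float64(240.59765404900776)) tip drop (np.float64(257.20275479144027), np.float64(208.126274441198))
```

View pics/c2.png

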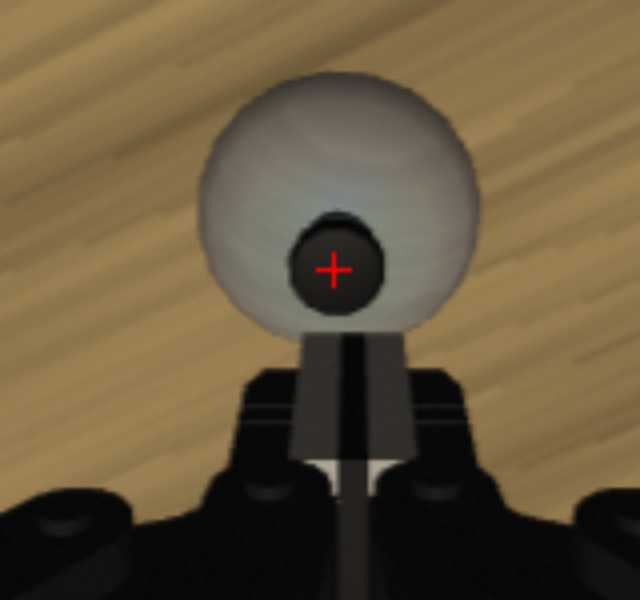

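The prediction lands within about 1 px of the cap's centre at (254.5, 207). I'll settle and then descend slowly.

Request:
{"fn": "arm_command", "kwargs": {
  "series": [
    [[0,0,0],[0,0,-0.2],0],
    [[0,0,0],[0,0,-0.2],0],
    [[0,0,0],[0,0,-0.2],0],
    [[0,0,0],[0,0,0],0],
    [[0,0,0],[0,0,0],0]
  ]
}}

```text
t: 3.45
eef_pos: [0.5306, -0.2216, 0.0901]
eef_rot: [-0.001, 0.23, 0.973, 0.0]
force: [0.8, 0.0, 0.3]
width: 0.0001
```

Request:
{"fn": "arm_command", "kwargs": {
  "series": [
    [[0,0,0],[0,0,0],0],
    [[0,0,0],[0,0,0],0],
    [[0,0,0],[0,0,0],0],
    [[0,0,0],[0,0,0],0],
    [[0,0,0],[0,0,0],0]
  ]
}}

```text
t: 3.95
eef_pos: [0.5315, -0.222, 0.0916]
eef_rot: [0.0, 0.23, 0.973, -0.0]
force: [0.0, -0.1, 0.2]
width: 0.0002
```

Request:
{"fn": "arm_command", "kwargs": {
  "series": [
    [[0,0,0],[0,-0.08,-0.1],0],
    [[0,0,0],[0,0,-0.1],0],
    [[0,0,0],[0,0,-0.06],0],
    [[0,0,0],[0,0,0],0],
    [[0,0,0],[0,0,0],0]
  ]
}}

```text
t: 4.45
eef_pos: [0.5311, -0.2258, 0.0779]
eef_rot: [-0.0, 0.23, 0.973, 0.0]
force: [0.1, 0.3, 0.2]
width: -0.0002
```

Request:
{"fn": "arm_command", "kwargs": {
  "series": [
    [[0,0,0],[0,0,-0.04],0],
    [[0,0,0],[0,0,-0.04],0],
    [[0,0,0],[0,0,-0.02],0],
    [[0,0,0],[0,0,0],0],
    [[0,0,0],[0,0,0],0]
  ]
}}

```text
t: 4.95
eef_pos: [0.5316, -0.2261, 0.0738]
eef_rot: [0.0, 0.23, 0.973, -0.0]
force: [-0.6, -0.1, 1.9]
width: -0.0001
```

Request:
{"fn": "arm_command", "kwargs": {
  "series": [
    [[0,0,0],[0,0,-0.04],0],
    [[0,0,0],[0,0,-0.04],0],
    [[0,0,0],[0,0,-0.03],0],
    [[0,0,0],[0,0,0],0],
    [[0,0,0],[0,0,0],0]
  ]
}}

```text
t: 5.45
eef_pos: [0.5317, -0.2261, 0.0683]
eef_rot: [0.0, 0.23, 0.973, -0.0]
force: [0.4, -0.2, 4.5]
width: 0.0006
```

The reading of 4.5 N and about 6.5 mm of travel is past the ringing point. I'll confirm with a short hold, then release and rise.

Request:
{"fn": "arm_command", "kwargs": {
  "series": [
    [[0,0,0],[0,0,-0.01],0],
    [[0,0,0],[0,0,0],0],
    [[0,0,0],[0,0,0],0]
  ]
}}

```text
t: 5.75
eef_pos: [0.5317, -0.2261, 0.0678]
eef_rot: [0.0, 0.23, 0.973, -0.0]
force: [-0.3, 0.3, 5.8]
width: 0.0001
```

Request:
{"fn": "arm_command", "kwargs": {
  "series": [
    [[0,0,0],[0,0,0.06],0],
    [[0,0,0],[0,0,0.1],0],
    [[0,0,0],[0,0,0.3],0],
    [[0,0,0],[0,0,0.5],0],
    [[0,0,0],[0,0,0.6],0]
  ]
}}

```text
t: 6.25
eef_pos: [0.5297, -0.2251, 0.1445]
eef_rot: [-0.003, 0.23, 0.973, 0.001]
force: [0.6, 0.1, -0.2]
width: 0.0001
```

Request:
{"fn": "arm_command", "kwargs": {
  "series": [
    [[0,0,0],[0,0,0.6],0],
    [[0,0,0],[0,0,0.6],0],
    [[0,0,0],[0,0,0.6],0],
    [[0,0,0],[0,0,0.3],0],
    [[0,0,0],[0,0,0],0]
  ]
}}

```text
t: 6.75
eef_pos: [0.5322, -0.2265, 0.254]
eef_rot: [0.003, 0.23, 0.973, -0.001]
force: [-0.1, -0.8, -0.1]
width: 0.0002
```

Request:
{"fn": "arm_command", "kwargs": {
  "series": [
    [[0,0,0],[-0.05,0.4,0],0],
    [[0,0,0],[-0.05,0.7,0],0],
    [[0,0,0],[-0.05,0.7,0],0],
    [[0,0,0],[-0.05,0.7,0],0],
    [[0,0,0],[-0.05,0.7,0],0]
  ]
}}

```text
t: 7.25
eef_pos: [0.517, -0.0635, 0.2481]
eef_rot: [-0.002, 0.23, 0.973, 0.0]
force: [0.8, 0.7, -0.5]
width: -0.0001
```

Request:
{"fn": "arm_command", "kwargs": {
  "series": [
    [[0,0,0],[-0.05,0.7,0],0],
    [[0,0,0],[-0.05,0.7,0],0],
    [[0,0,0],[-0.05,0.7,0],0],
    [[0,0,0],[-0.05,0.7,0],0],
    [[0,0,0],[-0.05,0.7,0],0]
  ]
}}

```text
t: 7.75
eef_pos: [0.5042, 0.1111, 0.2482]
eef_rot: [-0.002, 0.23, 0.973, -0.0]
force: [-0.4, 0.3, -0.8]
width: -0.0003
```

Request:
{"fn": "arm_command", "kwargs": {
  "series": [
    [[0,0,0],[-0.05,0.7,0],0],
    [[0,0,0],[-0.05,0.7,0],0],
    [[0,0,0],[-0.05,0.7,0],0],
    [[0,0,0],[-0.03,0.3,0],0],
    [[0,0,0],[0,0,0],0]
  ]
}}

```text
t: 8.25
eef_pos: [0.4954, 0.2309, 0.2485]
eef_rot: [-0.002, 0.228, 0.974, -0.001]
force: [-1.0, -1.3, 0.6]
width: -0.0002
```

Request:
{"fn": "arm_command", "kwargs": {
  "series": [
    [[0,0,0],[0,0,-0.5],0],
    [[0,0,0],[0,0,-0.5],0],
    [[0,0,0],[0,0,-0.5],0],
    [[0,0,0],[0,0,-0.3],0],
    [[0,0,0],[0,0,0],0]
  ]
}}

```text
t: 8.75
eef_pos: [0.4952, 0.2274, 0.1568]
eef_rot: [-0.003, 0.23, 0.973, -0.002]
force: [0.4, 0.4, -0.4]
width: 0.0002
```

Request:
{"fn": "arm_command", "kwargs": {
  "series": [
    [[0,0,0],[0,0,0],0],
    [[0,0,0],[0,0,0],0],
    [[0,0,0],[0,0,0],0],
    [[0,0,0],[0,0,0],0],
    [[0,0,0],[0,0,0],0]
  ]
}}

```text
t: 9.25
eef_pos: [0.4978, 0.2292, 0.1611]
eef_rot: [0.001, 0.23, 0.973, 0.0]
force: [0.2, 0.2, 0.5]
width: 0.0002
```

Run:
```python
from h import *
from scipy.spatial.transform import Rotation as R
o=ctrl.get_obs(); w=save("wrist","w3.png")
q=o["eef_rot"]; T=np.eye(4); T[:3,:3]=R.from_quat(np.r_[q[1:],q[0]]).as_matrix(); T[:3,3]=o["eef_pos"]
p=ctrl.camera_params("wrist"); Mi=np.linalg.inv(T@np.array(p["T_tool_cam"])); f=192/np.tan(np.radians(p["fov_y"])/2)
c=Mi@[.498,.262,.076,1]; uv=(f*c[0]/c[2]+p["cx"],f*c[1]/c[2]+p["cy"])
print(o["eef_pos"],o["force"],uv)
cv2.drawMarker(w,tuple(int(round(v)) for v in uv),(0,0,255),0,8)
cv2.imwrite("pics/c3.png",cv2.resize(w[120:300,150:360],(700,600)))
```

```text
[0.49776412 0.22919423 0.16109169] [0.23954222 0.1847786  0.46817297] (np.float64(297.035013975129), np.float64(186.18013256527448))
```

View pics/c3.png

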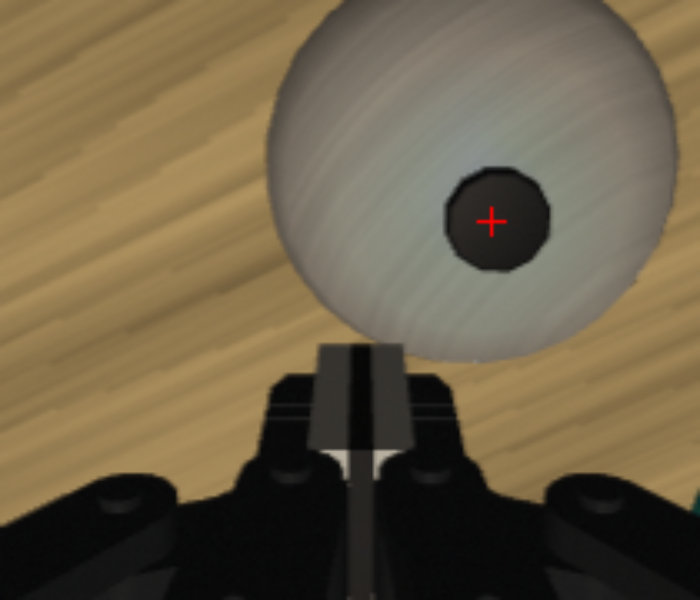

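The prediction sits on the large grey bell's cap, at full-frame (299,186). The hand is 33 mm short in y, so I'll correct that and descend.

Request:
{"fn": "arm_command", "kwargs": {
  "series": [
    [[0,0,0],[0,0.33,0],0],
    [[0,0,0],[0,0.34,0],0],
    [[0,0,0],[0,0,-0.3],0],
    [[0,0,0],[0,0,-0.3],0],
    [[0,0,0],[0,0,-0.2],0]
  ]
}}

```text
t: 9.8
eef_pos: [0.496, 0.2623, 0.1175]
eef_rot: [-0.001, 0.23, 0.973, -0.001]
force: [0.1, 0.2, -0.9]
width: -0.0
```

Request:
{"fn": "arm_command", "kwargs": {
  "series": [
    [[0,0,0],[0,0,0],0],
    [[0,0,0],[0,0,0],0],
    [[0,0,0],[0,0,0],0],
    [[0,0,0],[0,0,0],0],
    [[0,0,0],[0,0,0],0]
  ]
}}

```text
t: 10.3
eef_pos: [0.4979, 0.2626, 0.1211]
eef_rot: [0.001, 0.23, 0.973, 0.0]
force: [-0.5, -0.5, 0.2]
width: 0.0002
```

Down to about 0.100 for first contact.

Request:
{"fn": "arm_command", "kwargs": {
  "series": [
    [[0,0,0],[0,0,-0.15],0],
    [[0,0,0],[0,0,-0.13],0],
    [[0,0,0],[0,0,-0.06],0],
    [[0,0,0],[0,0,0],0],
    [[0,0,0],[0,0,0],0]
  ]
}}

```text
t: 10.8
eef_pos: [0.4972, 0.2625, 0.103]
eef_rot: [-0.0, 0.23, 0.973, -0.0]
force: [0.1, 0.5, -0.3]
width: 0.0003
```

Request:
{"fn": "arm_command", "kwargs": {
  "series": [
    [[0,0,0],[0,0,-0.04],0],
    [[0,0,0],[0,0,-0.03],0],
    [[0,0,0],[0,0,0],0],
    [[0,0,0],[0,0,0],0],
    [[0,0,0],[0,0,0],0]
  ]
}}

```text
t: 11.3
eef_pos: [0.4977, 0.2627, 0.1002]
eef_rot: [0.0, 0.23, 0.973, 0.0]
force: [0.5, 0.5, 1.5]
width: -0.0002
```

Request:
{"fn": "arm_command", "kwargs": {
  "series": [
    [[0,0,0],[0,0,-0.04],0],
    [[0,0,0],[0,0,-0.04],0],
    [[0,0,0],[0,0,-0.04],0],
    [[0,0,0],[0,0,0],0],
    [[0,0,0],[0,0,0],0]
  ]
}}

```text
t: 11.8
eef_pos: [0.4977, 0.2627, 0.0944]
eef_rot: [0.0, 0.23, 0.973, 0.0]
force: [0.9, -0.4, 5.0]
width: 0.0
```

Request:
{"fn": "arm_command", "kwargs": {
  "series": [
    [[0,0,0],[0,0,-0.01],0],
    [[0,0,0],[0,0,0],0],
    [[0,0,0],[0,0,0],0]
  ]
}}

```text
t: 12.1
eef_pos: [0.4977, 0.2627, 0.0938]
eef_rot: [0.0, 0.23, 0.973, 0.0]
force: [0.1, -0.1, 5.9]
width: -0.0
```

It's pressed about 7 mm at 5 to 6 N. Now I rise clear.

Request:
{"fn": "arm_command", "kwargs": {
  "series": [
    [[0,0,0],[0,0,0.06],0],
    [[0,0,0],[0,0,0.1],0],
    [[0,0,0],[0,0,0.3],0],
    [[0,0,0],[0,0,0.5],0],
    [[0,0,0],[0,0,0.6],0]
  ]
}}

```text
t: 12.6
eef_pos: [0.4956, 0.2618, 0.1705]
eef_rot: [-0.002, 0.23, 0.973, -0.002]
force: [-0.0, -0.4, 0.1]
width: -0.0
```

Request:
{"fn": "arm_command", "kwargs": {
  "series": [
    [[0,0,0],[0,0,0.6],0],
    [[0,0,0],[0,0,0.6],0],
    [[0,0,0],[0,0,0.3],0],
    [[0,0,0],[-0.3,0.4,0],0],
    [[0,0,0],[-0.4,0.6,0],0]
  ]
}}

```text
t: 13.1
eef_pos: [0.4627, 0.3117, 0.2474]
eef_rot: [0.0, 0.232, 0.973, -0.0]
force: [-0.7, 1.0, -0.7]
width: -0.0001
```

Request:
{"fn": "arm_command", "kwargs": {
  "series": [
    [[0,0,0],[-0.6,0.6,0],0],
    [[0,0,0],[-0.6,0.6,0],0],
    [[0,0,0],[-0.4,0.4,0],0],
    [[0,0,0],[0,0,0],0],
    [[0,0,0],[0,0,0],0]
  ]
}}

```text
t: 13.6
eef_pos: [0.3817, 0.3925, 0.2463]
eef_rot: [-0.0, 0.229, 0.973, -0.001]
force: [-0.9, -0.1, -1.3]
width: 0.0004
```

Request:
{"fn": "arm_command", "kwargs": {
  "series": [
    [[0,0,0],[0,0,0],0],
    [[0,0,0],[0,0,0],0],
    [[0,0,0],[0,0,0],0],
    [[0,0,0],[0,0,0],0],
    [[0,0,0],[0,0,0],0]
  ]
}}

```text
t: 14.1
eef_pos: [0.3827, 0.3922, 0.2463]
eef_rot: [-0.0, 0.23, 0.973, -0.0]
force: [0.2, -0.8, -0.6]
width: -0.0002
```

Run:
```python
from h import *
o=ctrl.get_obs(); print(o["eef_pos"],o["force"])
a=save("top","t9.png"); b=save("side","s9.png")
def d(n,x,y,r):
    i=cv2.imread(f"pics/{n}0.png"); j=cv2.imread(f"pics/{n}9.png"); k=np.s_[y-r:y+r,x-r:x+r]
    return cv2.phaseCorrelate(np.float32(cv2.cvtColor(i,6)[k]),np.float32(cv2.cvtColor(j,6)[k]))
for x,y in((346,187),(291,169),(210,199)): print("top shift px",d("t",x,y,22))
for x,y in((320,270),(304,220),(233,176)): print("side shift px",d("s",x,y,22))
cv2.imwrite("pics/c9.png",np.hstack([a[:,60:460],b[:,60:460]]))
```

```text
[0.38272681 0.39217443 0.24630082] [ 0.2375022  -0.75284582 -0.62015822]
top shift px ((0.5191660075801536, 0.4767386101065654), 1.0296970169043835)
top shift px ((0.5371341038956992, 0.4863719747057722), 1.0164069605462345)
top shift px ((0.5585541017042246, 0.5061027385758834), 1.022624675138497)
side shift px ((0.489116506021837, 0.5063621505076981), 1.001535114300104)
side shift px ((0.5116829806063166, 0.5244956100095628), 0.9920069693930356)
side shift px ((0.5261370908923944, 0.46924886220902806), 0.9955781721774443)
```

View pics/c9.png

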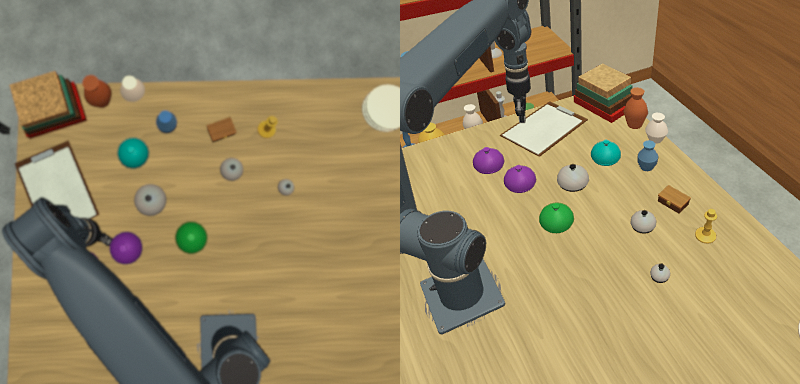

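The shift is about 0.5 px for every bell in both views, touched or not, so it is a bias of the correlation and nothing moved. The hand is clear, so I'm handing in.

```bash
python3 -c "
from rig import ctrl
print(ctrl.hand_in())"
```

```text
the job is handed in; nothing more can be done
None
```

I rang the smallest bell and then the largest with shut fingertips, and handed the job in; no verdict was reported. After each press I rose straight up and parked the hand in free air at about (0.38, 0.39, 0.25).

| Bell | Travel judged from tip height | Force on the tool |
|---|---|---|
| Small | about 7 mm | 4.5–5.8 N |
| Large | about 7 mm | 5.0–5.9 N |

- **Ringing:** both presses passed the 4.5 mm ringing point, judged from tip height and force because the plunger travel itself is not in the state.
- **Bells unmoved:** the final top and side views show all three bells upright with no measurable movement. I measured the same 0.5 px offset for every bell, including the untouched middle one, and I read it as a bias of the measurement.
- **Other props:** they look undisturbed in the final pictures, but I did not measure them.
- **Force at the end:** about 1 N, the same noise as in other free-air readings.
- **Disagreements:** the two cameras' bell positions differed by up to 3 mm at the start, and the wrist view settled this to about 1 mm. On the way to the large bell the hand stopped 33 mm short in y, and I corrected that before descending.

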